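# Seat a drone camera lens in a three-groove test fixture

## Robot

A 6-joint arm with a two-finger parallel gripper is mounted at the origin on the work surface. World frame = base frame: x ahead of the robot, y to its left, z up, the work surface at z = 0. Lengths are in m, angles in rad, forces in N, time in s.
With the tool pointing down it reaches from about 0.35 to 0.975 m from the base axis. Payload 4.9 kg.
Tool frame: the origin (TCP) lies midway between the tips of the shut fingers; the grasp point (between the pads) lies 19 mm behind it; z points along the fingers, y is the line along which they close (so a half turn about z gives the same grasp; the last joint's range is limited). The gripper opens to 85 mm and grips with 20 to 120 N. Pads are 22 mm wide; open, the fingers measure 114 mm over their backs; the gripper's body (76 mm by 85 mm) begins 54 mm behind the grasp point. The pads swing forward as they close: fully open they stand 13 mm farther back than shut.
Start: joints at [1.106, 0.053, 1.613, -0, 1.476, -0.119], TCP at [0.212, 0.588, 0.231] pointing down, gripper open.
Joint ranges: [-3.01, 3.01], [-1.01, 2.22], [0.06, 2.58], [-1.02, 4.17], [0.09, 2.62], [-3.14, 3.14]. Speed limits (rad/s): [2.57, 2.57, 3.14, 3.14, 3.14, 3.14].

## Interface

Orientations are given as a rotation vector (axis times angle).
In Python, from station import telemetry, optics, ctrl gives the robot as it stands.
- The arm moves only by the shell command python3 -m pendant 'ROWS' [FORCE]. ROWS is JSON, one flat list of numbers, 7 for each row, row after row: the turn, a rotation vector about the tool's x, y, z as a fraction of full scale, then the shift along the tool's x, y, z as a fraction of full scale, then the opening, from 0 (shut) to 1 (fully open). In form: [ax, ay, az, tx, ty, tz, fingers, ax, ay, az, tx, ty, tz, fingers, ...]. A call has 1 to 12 rows; each row is the pose to reach, as a shift and turn from the pose commanded when the call began, along the tool's axes at that moment; what a row does not reach only later rows make up. Full scale, the value 1, is 300 mm for a shift and 30 degrees for a turn. A row lasts 1/8 s, in which the tool goes at most 62.5 mm and 10.7 degrees, less where a joint would pass 70% of its speed; a pose out of reach is approached as far as the arm can. A call with a number of a shift or a turn outside -1 to 1 is refused whole. A call with a gripper value outside its range is refused whole. The fingers move at their own pace and stop on an object; FORCE is the grip in N (left out, the last holds). Time passes only in rows, so rows that repeat a pose let the fingers close. It gives the time, the measured TCP pose, the force, the opening and the grip force at its end, in the units of the state.
- telemetry.get_obs(): the state, without advancing time (a new reading comes with each control period).
- optics.get_image(name): name is "side" or "top"; returns a dict with "image" (400x640x3 uint8, red, green, blue), "depth" (400x640 float32, m along the optical axis (not along the pixel's ray), 0 where there is no reading), "fx", "fy", "cx", "cy" (pixels), "rvec" (rotation vector, rad) and "tvec" (3), from world to camera coordinates, as OpenCV has them. Camera axes: x right, y down, z forward; pixel columns grow to the right and rows downward; lengths in m; the calibration is good to about 2 mm. A picture is of the moment at which its call begins.
- ctrl.finish_job(): hands the job in; it is judged then, once.
The state is a dict: "t": time; "q": joint angles; "dq": joint speeds; "effort": joint torques, N m; "tool_pos": TCP position; "tool_rot": TCP orientation; "contact_force": force on the tool from outside, world axes, zero at the start; "wrist_torque": the same for the moment, N m; "opening": finger opening in m; "grip_force": force on a finger pad.
Only numpy, scipy, OpenCV 4.12 (cv2) and the standard library are available. Lean on these libraries where they do the work, as an engineer would, in place of code of your own. Each camera call takes 0.05 s, during which the arm holds its last target. There are 200 camera calls.

## Task

The worn locking pin is stuck in the lens test fixture: pull it up out of its bore (twisting it to and fro as you pull helps to free it) and put it in the shallow grey tray. Then swing the keeper arm well clear (about a quarter turn), set the lens cell down in the three grooves without dropping it, each ball foot fully home in a groove so that it sits level and cannot rock, let go of it, and swing the keeper arm fully back over its flange; the pin stays in the tray. Leave the other things on the bench where they are.

Things in the scene. Friction and masses are not known exactly. Their poses are not given: they have to be found in the camera images.
- fixture: Lens test fixture, fixed to the bench: dark steel base plate 8 mm thick, three V-groove posts, an aluminium keeper arm on a pivot post, a grey pin block 32 x 32 mm, top at 62.5 mm. Origin on the bench under the centre of the grooves; z up; x axis points to the keeper pivot (95 mm away) and on to the pin bore (133 mm away). The plate spans x -45 to 155, y +-45 mm.
- seat (a point): Centre of the three grooves, 45 mm above the bench: where the lens cell's origin lies when fully seated. Axes as the fixture's.
- groove_a: Post with a radial 90-degree V-groove (15 mm wide and 7.5 mm deep, edges 50 mm above the bench, 16 mm long, polished: a ball slides down into it), 27 mm from the seat centre at +60 degrees from the fixture's x axis. Origin on the bench below the groove's middle; x points radially outward, along the groove.
- groove_b: The same, at 180 degrees from the fixture's x axis.
- groove_c: The same, at 300 degrees from the fixture's x axis.
- keeper (a joint): Angle of the keeper arm about its vertical pivot: 0 = closed (over the lens flange), grows counter-clockwise from above, stop at 1.8 rad. Stays where left; about 1.5 N at the handle moves it. Bar 18 mm wide, 8 thick, underside at 62.5 mm (2.5 mm above a seated flange), reaching 72 mm from the pivot. The pin passes through its tail: it cannot swing while the pin is in. Starts at 0.
- keeper_handle (a point): Middle of the upright black round handle on the keeper arm: 12 mm diameter, 30 mm tall, from 70.5 to 100.5 mm above the bench (this point at 86.5 mm), 45 mm from the pivot.
- keeper_pivot (a point): On the keeper's pivot axis, 86.5 mm above the bench; a flat screw head here stands only to 74.5 mm.
- pin: Steel locking pin, upright in its bore. Shaft 12 mm diameter, 36.5 mm long; collar 19 mm diameter, 4 mm thick, resting on the keeper's tail; above it a flat wing to grip: 26 mm along the pin's x, 10 mm thick along its y, 26 mm tall. Origin at the shaft's lower end, z towards the wing; 66.5 mm overall.
- pin_wing (a point): Centre of the pin's wing, 53.5 mm above the pin's origin (87.5 mm above the bench while it is in). Axes as the pin's.
- bore (a point): Mouth of the pin's bore in the block, 62.5 mm above the bench, under the keeper's tail. The pin stands 28.5 mm deep in it, held by friction: a straight pull takes about 12 to 25 N over the first 20 mm, less while it is turning to and fro; clear of block and arm after 37 mm.
- lens: Lens cell, 0.12 to 0.25 kg, upright on the grey mat: black barrel 36 mm diameter, 15 to 45 mm above its origin; below it a flange 60 mm diameter, 10 to 15 mm above origin, with three ears (to 37 mm from the axis) at 60, 180, 300 degrees from its x. Under each ear, 27 mm out, a 12 mm ball foot. Origin on the axis at the balls' undersides; z up. The feet are alike: any yaw 120 degrees apart fits.
- mat: Thin grey mat, 120 x 120 x 3 mm, fixed, on which the lens stands at the start. Origin at its underside's centre.
- tray: Shallow open grey tray, fixed, 160 mm (its x) by 120 mm (its y), 22 mm high, walls and floor 4 to 5 mm. Origin at the centre of its underside.
- screwdriver: black-handled screwdriver lying down, about 0.2 m long, up to 30 mm high; loose bystander, origin near its underside or middle
- battery: grey drone battery block 75 x 40 x 30 mm; loose bystander, origin near its underside or middle
- motor: small steel drone motor, upright, 28 mm diameter, 30 mm high; loose bystander, origin near its underside or middle
- wrench: flat steel wrench lying down; loose bystander, origin near its underside or middle
- jar: clear jar, 48 mm diameter, 55 mm high; loose bystander, origin near its underside or middle
- gimbal: white camera module 50 x 40 x 34 mm with a black snout; loose bystander, origin near its underside or middle
- marker: black marker pen lying down, 120 x 12 x 12 mm; loose bystander, origin near its underside or middle

How it is judged:
On the way, in this order (a step that is already met when the one before it is completed fails the run):
1. the pin is out and rests in the tray, released (x of pin_wing in the frame of tray between -0.078 and 0.078 m and y of pin_wing in the frame of tray between -0.058 and 0.058 m and x of pin in the frame of tray between -0.078 and 0.078 m and y of pin in the frame of tray between -0.058 and 0.058 m and height (world z) of pin_wing below 0.075 m and linear speed of pin below 0.02 m/s and contact force between the fingers and pin below 0.1 N), for 0.2 s.
2. the keeper arm is swung clear (value of joint keeper above 1.2 rad), for 0.1 s.
3. the lens sits on all three grooves, level and let go, with the keeper still open (distance between lens and seat below 0.0025 m and angle between lens's own z axis and vertical below 0.035 rad and contact force between lens and groove_a above 0.15 N and contact force between lens and groove_b above 0.15 N and contact force between lens and groove_c above 0.15 N and linear speed of lens below 0.01 m/s and angular speed of lens below 0.1 rad/s and contact force between the fingers and lens below 0.1 N and value of joint keeper above 0.8 rad), for 0.3 s.
4. the keeper arm is back over the seated lens (distance between lens and seat below 0.0025 m and angle between lens's own z axis and vertical below 0.035 rad and contact force between lens and groove_a above 0.15 N and contact force between lens and groove_b above 0.15 N and contact force between lens and groove_c above 0.15 N and linear speed of lens below 0.01 m/s and angular speed of lens below 0.1 rad/s and contact force between the fingers and lens below 0.1 N and value of joint keeper below 0.12 rad), for 0.2 s.
At the end, for the whole second after the job is handed in: The lens cell's origin is within 2.5 mm of the seat, tilted under 0.035 rad, at rest and not held, all three grooves carry it (over 0.15 N each); the keeper is within 0.12 rad of closed and still; the pin rests, released, with both ends of it within the tray (all of step 1 and all of step 4 and velocity of joint keeper between -0.05 and 0.05 rad/s); the robot touches nothing.
It fails at once if the lens cell is dropped (falls freely from more than about 10 mm) (contact force between the fingers and lens below 0.02 N and linear speed of lens above 0.45 m/s).
It fails at once if a bystander is pushed more than 30 mm (distance of any of screwdriver, battery, motor, wrench, jar, gimbal, marker from where it was at the start of the episode above 0.03 m).
It also fails if it takes over 72 s, if anything falls off the work surface, if the arm or the gripper's body presses on something with over 40 N, if the wrist force passes 120 N, or if a joint passes its speed limit or range.

## Working session

There is one attempt and no reset: what is moved stays moved. The work goes in short steps, Python scripts to look and compute and a shell command to move; the robot and the scene stay as the last step left them, time stands still between calls to the robot, and variables do not carry over. Pictures are saved under pics/ and viewed, at most 10 in all, crops included, and the job is handed in when it is done.

```bash
ls; mkdir -p pics
python3 - <<'E'
from station import telemetry, optics
import cv2,numpy as np
for n in("top","side"):
    d=optics.get_image(n); cv2.imwrite(f"pics/{n}0.png",d["image"][...,::-1]); np.savez(f"{n}0.npz",**d)
    print(n,d["fx"],d["cx"],d["cy"],d["rvec"],d["tvec"])
print(telemetry.get_obs())
E
```

```text
pics
top 383.9371882956838 321.3247152403571 191.51447719244445 [ 2.18863381 -2.13514072  0.12567692] [-0.01531951  0.61231166  0.9415851 ]
side 489.3800649017909 318.3393044923452 202.97430477088722 [ 0.53229615 -2.75160932  1.07485228] [0.5475012  0.22506952 0.95333509]
{'t': 0.1, 'q': array([ 1.10600236e+00,  5.33265352e-02,  1.61415408e+00, -4.22545203e-06,
        1.47598697e+00, -1.19015630e-01]), 'dq': array([ 0.00115089, -0.00160567, -0.00137612, -0.00044498,  0.00127791,
        0.00048662]), 'effort': array([-8.05556283e-05, -3.94904852e+01, -3.71362925e+01, -1.82242152e-04,
        3.87608714e-03, -7.99254337e-06]), 'tool_pos': array([0.21158818, 0.58750056, 0.23016538]), 'tool_rot': array([-5.40352576e-01, -3.09422865e+00,  2.82196708e-03]), 'contact_force': array([ 0.17128103,  0.37597071, -0.01854402]), 'wrist_torque': array([-0.02900164,  0.05256528,  0.00487558]), 'grip_force': 0.0, 'opening': 0.08543785503103146}
```

View pics/top0.png

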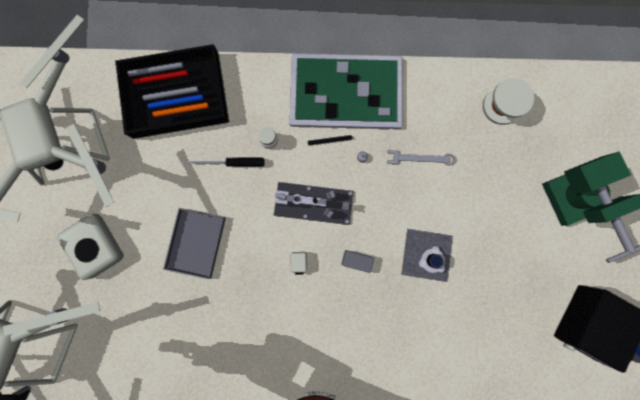

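View pics/side0.png

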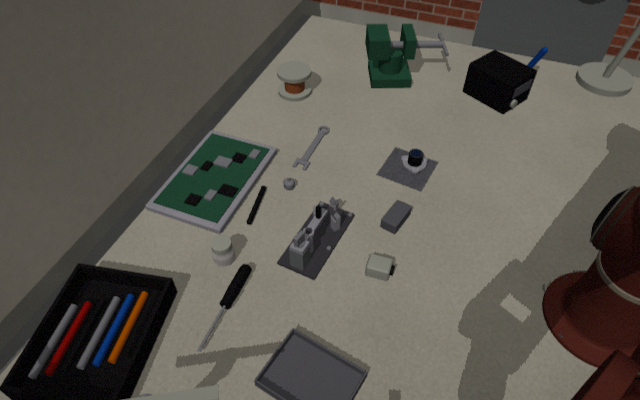

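The top view shows the fixture at about (314,203), with the pin end left and the grooves right. The tray is at (195,243), the lens on its mat at (433,260), and the bystanders sit around them. Next I zoom in and measure.

```bash
cat > h.py <<'E'
import numpy as np,cv2
from scipy.spatial.transform import Rotation as R
def load(f): return dict(np.load(f))
def save(n,f):
    from station import optics
    d=optics.get_image(n); np.savez(f,**d); return d
def cam(d):
    M=R.from_rotvec(d["rvec"]).as_matrix(); return M,-M.T@d["tvec"]
def plane(d,uv,z):
    M,c=cam(d); uv=np.atleast_2d(uv).astype(float)
    r=np.c_[(uv[:,0]-d["cx"])/d["fx"],(uv[:,1]-d["cy"])/d["fy"],np.ones(len(uv))]@M
    return c+r*((z-c[2])/r[:,2])[:,None]
def cloud(d):
    v,u=np.mgrid[:400,:640]; D=d["depth"]; M,c=cam(d)
    P=np.stack([(u-d["cx"])/d["fx"]*D,(v-d["cy"])/d["fy"]*D,D],-1)@M+c
    P[D==0]=np.nan; return P
def proj(d,p):
    return cv2.projectPoints(np.atleast_2d(p).astype(float),d["rvec"],d["tvec"],np.array([[d["fx"],0,d["cx"]],[0,d["fy"],d["cy"]],[0,0,1.]]),None)[0][:,0]
E
python3 - <<'E'
from h import *
t=load("top0.npz");s=load("side0.npz")
print(cam(t)[1],cam(s)[1])
P=cloud(t)
np.set_printoptions(precision=4,suppress=True)
for n,uv in dict(fix=(314,220),mat=(412,240),tray=(195,243),bench=(330,240),lens=(435,260)).items(): print(n,P[uv[1],uv[0]],plane(t,uv,0)[0])
print(proj(t,[0.212,.588,.231]))
a=cv2.resize(t["image"][170:240,262:366],None,fx=5,fy=5,interpolation=2)   #520x350
b=cv2.resize(t["image"][225:285,398:458],None,fx=4,fy=4,interpolation=2) #240x240
c=cv2.resize(s["image"][190:280,275:360],None,fx=3,fy=3,interpolation=2)
c2=cv2.resize(s["image"][140:190,375:440],None,fx=4,fy=4,interpolation=2)
o=np.zeros((600,800,3),np.uint8)
o[:350,:520]=a;o[:240,530:770]=b;o[250:450,530:790]=c2;o[355:600,:255]=c[:245]
z=P[170:240,262:366,2];z=np.uint8(np.clip(np.nan_to_num(z)/.12,0,1)*255)
o[355:565,260:572]=np.where(1,cv2.applyColorMap(cv2.resize(z,None,fx=3,fy=3,interpolation=0),2),0)
cv2.imwrite("pics/crop1.png",o[...,::-1])
E
```

```text
[ 0.49976985 -0.00108878  1.00596803] [0.32709221 0.6501677  0.8541395 ]
fix [0.5408 0.017  0.0091] [0.5412 0.0172 0.    ]
mat [ 0.4956 -0.239   0.0001] [ 0.4956 -0.239   0.    ]
tray [0.4741 0.3228 0.0046] [0.474  0.3244 0.    ]
bench [ 0.4903 -0.0258  0.0019] [ 0.4903 -0.0258  0.    ]
lens [ 0.4483 -0.2841  0.0481] [ 0.4457 -0.2984  0.    ]
[[ 10.1323 379.3448]]
```

View pics/crop1.png

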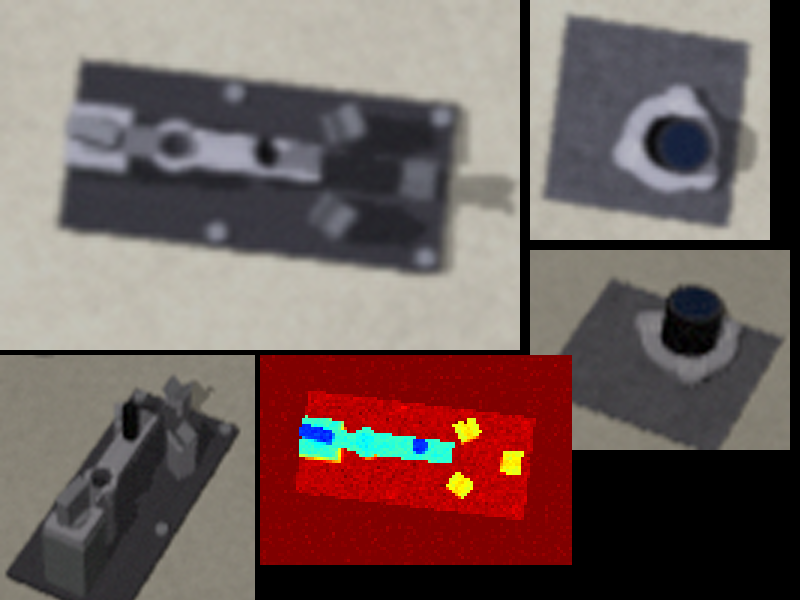

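The crop shows the pin wing at about (281,196) full-image pixels, the handle at (315,200), the three posts at (331,195), (329,213) and (346,205), and the lens barrel at (435,261) with three ears visible. Now I compute the poses.

```bash
cat > m.py <<'E'
from h import *
np.set_printoptions(precision=4,suppress=True)
t=load("top0.npz");s=load("side0.npz");P=cloud(t);S=cloud(s)
X,Y,Z=P[...,0],P[...,1],P[...,2]
g=t["image"].max(-1).astype(int)
box=np.zeros(g.shape,bool);box[170:240,262:366]=1
def big(m):
    n,l,st,_=cv2.connectedComponentsWithStats(np.uint8(m)); return l==1+np.argmax(st[1:,4])
# plate from dark mask pixels -> z=.008 plane
m=big(cv2.morphologyEx(np.uint8(box&(g<95)),cv2.MORPH_CLOSE,np.ones((9,9))))
c=max(cv2.findContours(np.uint8(m),0,1)[0],key=cv2.contourArea)[:,0]
r=cv2.minAreaRect((plane(t,c,.008)[:,:2]*1000).astype(np.float32));print("plate rect",r)
def cen(m,z):
    v,u=np.nonzero(m);return plane(t,(u.mean(),v.mean()),z)[0,:2],len(u)
for nm,lo,hi in(("posts",.040,.056),("arm",.062,.080),("high",.085,.115)):
    n,l,st,ce=cv2.connectedComponentsWithStats(np.uint8(box&(Z>lo)&(Z<hi)))
    for i in range(1,n):
        if st[i,4]>8: zz=np.median(Z[l==i]);print(nm,st[i,4],zz,plane(t,ce[i],zz)[0,:2])
# side cloud cross-check of high things
b=(S[...,0]>.5)&(S[...,0]<.7)&(S[...,1]>-.12)&(S[...,1]<.14)
n,l,st,ce=cv2.connectedComponentsWithStats(np.uint8(b&(S[...,2]>.084)&(S[...,2]<.12)))
for i in range(1,n):
    if st[i,4]>8:q=S[l==i];print("side high",st[i,4],q.mean(0),q.min(0),q.max(0))
# wing yaw
hi=box&(Z>.085)&(X>.5)&(np.arange(640)[None]<295)
v,u=np.nonzero(hi);q=plane(t,np.c_[u,v],.1005)[:,:2];print("wing rect",cv2.minAreaRect((q*1000).astype(np.float32)),q.mean(0))
# lens
lb=np.zeros(g.shape,bool);lb[225:285,398:460]=1
v,u=np.nonzero(lb&(Z>.042));q=plane(t,np.c_[u,v],.048)[:,:2];print("barrel top",cv2.minEnclosingCircle((q*1000).astype(np.float32)),q.mean(0),len(q))
fm=big(lb&(g>120)&(Z>.008)&(Z<.03));v,u=np.nonzero(fm)
print("flange",len(u))
for nm,L in(("barrel",q.mean(0)),):
    cc=max(cv2.findContours(np.uint8(cv2.dilate(np.uint8(fm),np.ones((1,1)))),0,1)[0],key=cv2.contourArea)[:,0]
    f=plane(t,cc,.018)[:,:2]-L;rad=np.hypot(*f.T);a=np.arctan2(f[:,1],f[:,0])
    for k in range(-180,180,15):
        w=(np.degrees(a)>=k)&(np.degrees(a)<k+15)
        if w.any():print(k,round(rad[w].max()*1000,1),end="; ")
    print()
# side lens barrel
b=(S[...,1]<-.2)&(S[...,1]>-.36)&(S[...,0]>.36)&(S[...,0]<.53)&(S[...,2]>.042)&(S[...,2]<.06)
q=S[b];print("side barrel",cv2.minEnclosingCircle((q[:,:2]*1000).astype(np.float32)),q.mean(0))
# tray: heights .012-.03
n,l,st,ce=cv2.connectedComponentsWithStats(np.uint8((Z>.014)&(Z<.03)&(Y>.2)&(Y<.45)&(X>.35)&(X<.6)))
i=1+np.argmax(st[1:,4]);v,u=np.nonzero(l==i);print("tray",cv2.minAreaRect((plane(t,np.c_[u,v],.022)[:,:2]*1000).astype(np.float32)))
E
python3 m.py
```

```text
plate rect ((585.3728637695312, 19.093353271484375), (198.1611328125, 86.87083435058594), 84.458740234375)
posts 47 0.04684446505967521 [ 0.6046 -0.0236]
posts 50 0.0460549640469074 [ 0.5779 -0.0619]
posts 46 0.04595330275434578 [ 0.5581 -0.0188]
arm 375 0.06986678352919118 [0.5882 0.0539]
high 53 0.09922576987706044 [0.5923 0.0967]
high 22 0.09892796819549604 [0.5847 0.0145]
side high 44 [0.5834 0.0182 0.0953] [0.5785 0.0105 0.0847] [0.5885 0.0227 0.1021]
side high 104 [0.5909 0.1006 0.0961] [0.5847 0.086  0.0847] [0.5985 0.1124 0.103 ]
wing rect ((592.1944580078125, 96.49261474609375), (27.11455726623535, 10.374322891235352), 77.36048126220703) [0.5922 0.0966]
barrel top ((446.6703796386719, -286.37066650390625), 18.175193786621094) [ 0.4465 -0.2864] 175
flange 264
-180 30.4; -165 30.5; -150 37.8; -135 36.4; -60 28.6; -45 30.8; -30 35.2; -15 36.1; 0 32.7; 15 29.5; 30 29.5; 45 29.2; 60 30.0; 75 29.7; 90 35.0; 105 36.6; 120 30.7; 135 30.2; 150 29.9; 165 30.2; 
side barrel ((445.1778869628906, -285.49102783203125), 19.329160690307617) [ 0.445  -0.2839  0.0478]
tray ((475.13262939453125, 320.4349365234375), (121.58331298828125, 159.801513671875), 79.67121887207031)
```

```bash
cat > go.py <<'E'
import sys
from h import *
from station import telemetry
# go.py x y z yaw : rows' numbers from the present pose to TCP xyz, tool y axis at yaw (deg, mod 180), pointing down
x,y,z,yaw=map(float,sys.argv[1:5]); o=telemetry.get_obs()
T=R.from_rotvec(o["tool_rot"]);ty=T.apply([0,1,0]);cur=np.degrees(np.arctan2(ty[1],ty[0]))
e=(yaw-cur+90)%180-90
if len(sys.argv)>5 : e+=float(sys.argv[5])
c=np.radians(cur+e);yy=[np.cos(c),np.sin(c),0];zz=[0,0,-1];G=R.from_matrix(np.c_[np.cross(yy,zz),yy,zz])
w=np.degrees((T.inv()*G).as_rotvec())/30;s=T.inv().apply(np.array([x,y,z])-o["tool_pos"])/.3
print("t",round(o["t"],2),"pos",o["tool_pos"].round(4),"yaw",cur.round(2),"q",o["q"].round(2),"F",o["contact_force"].round(1),"op",round(o["opening"],4),"grip",o["grip_force"])
print("turn",w.round(4),"shift",s.round(4))
E
python3 go.py 0.5925 0.0974 0.25 -12.6
python3 - <<'E'
from h import *
P=cloud(load("top0.npz"));
for a in((.2,.4,.3,.6),(.3,.65,.1,.45),(.3,.7,-.1,.15),(.35,.65,-.4,-.1)):
    m=(P[...,0]>a[0])&(P[...,0]<a[1])&(P[...,1]>a[2])&(P[...,1]<a[3]);print(a,np.nanmax(P[m][:,2]) if m.any() else None)
E
```

```text
t 0.1 pos [0.2116 0.5875 0.2302] yaw 70.19 q [ 1.11  0.05  1.61 -0.    1.48 -0.12] F [ 0.2  0.4 -0. ] op 0.0854 grip 0.0
turn [-3.2000e-03  2.2000e-03  2.7596e+00] shift [-1.7482 -1.1068 -0.0644]
(0.2, 0.4, 0.3, 0.6) 0.308899315313508
(0.3, 0.65, 0.1, 0.45) 0.18397049863457804
(0.3, 0.7, -0.1, 0.15) 0.10356647608166325
(0.35, 0.65, -0.4, -0.1) 0.052823644368004574
```

Run:
```python
from h import *
P=cloud(load("top0.npz"))
m=np.nan_to_num(P[...,2])>.12; m&=(P[...,1]<.62)&(P[...,1]>-.2)&(P[...,0]<.75)
n,l,st,ce=cv2.connectedComponentsWithStats(np.uint8(m))
for i in range(1,n):
    if st[i,4]>3:q=P[l==i];print(ce[i].round(),st[i,4],q.min(0).round(3),q.max(0).round(3))
```

```text
[ 83. 162.] 1429 [0.553 0.445 0.121] [0.732 0.62  0.186]
[ 57. 318.] 988 [0.274 0.455 0.141] [0.352 0.62  0.187]
[ 17. 394.] 262 [0.187 0.521 0.243] [0.217 0.55  0.309]
```

```bash
python3 -m pendant '[0,0,0,0,0,-0.2,1, 0,0,0.3,-0.15,-0.1,-0.2,1, 0,0,0.7,-0.35,-0.22,-0.2,1, 0,0,1,-0.6,-0.38,-0.2,1, 0,0,1,-0.8,-0.5,-0.2,1, 0,0,1,-0.95,-0.6,-0.2,1, 0,0,1,-0.95,-0.6,-0.2,1, 0,0,1,-0.95,-0.6,-0.2,1]' 120; python3 go.py 0.5925 0.0974 0.2 -12.6
```

```text
t: 1.1
tool_pos: [0.4199, 0.3203, 0.2907]
tool_rot: [-1.328, -2.846, 0.001]
contact_force: [-0.3, 0.0, 0.3]
opening: 0.0855
grip_force: 0.0
t 1.1 pos [0.4199 0.3203 0.2907] yaw 39.96 q [ 0.51 -0.21  1.76 -0.    1.59 -0.19] F [-0.3  0.   0.3] op 0.0855 grip 0.0
turn [-1.8000e-03  6.0000e-04  1.7522e+00] shift [-0.9391 -0.0359  0.3024]
```

```bash
python3 -m pendant '[0,0,0.4,-0.2,0,0,1, 0,0,0.75,-0.4,0,0.1,1, 0,0,1,-0.6,-0.02,0.2,1, 0,0,1,-0.8,-0.03,0.3,1, 0,0,1,-0.94,-0.036,0.3,1, 0,0,1,-0.94,-0.036,0.3,1, 0,0,1,-0.94,-0.036,0.3,1]'; python3 go.py 0.5925 0.0974 0.14 -12.6
```

```text
t: 1.98
tool_pos: [0.5923, 0.1007, 0.2011]
tool_rot: [-2.014, -2.41, -0.0]
contact_force: [0.1, 0.3, 0.8]
opening: 0.0855
grip_force: 0.0
t 1.98 pos [0.5923 0.1007 0.2011] yaw 10.23 q [ 0.04  0.02  1.7   0.    1.42 -0.13] F [0.1 0.3 0.8] op 0.0855 grip 0.0
turn [-0.0015 -0.0012  0.761 ] shift [-0.0113 -0.0012  0.2036]
```

```bash
python3 -m pendant '[0,0,0.36,-0.01,0,0.1,1, 0,0,0.76,-0.011,0,0.2,1, 0,0,0.76,-0.011,0,0.3,1, 0,0,0.76,-0.011,0,0.41,1, 0,0,0.76,-0.011,0,0.41,1]'; python3 go.py 0.5925 0.0974 0.078 -12.6
```

```text
t: 2.6
tool_pos: [0.5902, 0.0981, 0.0756]
tool_rot: [-2.447, -1.964, 0.007]
contact_force: [-0.5, 1.0, -0.2]
opening: 0.0851
grip_force: 0.0
t 2.6 pos [0.5902 0.0981 0.0756] yaw -12.48 q [0.04 0.14 1.79 0.   1.22 0.26] F [-0.5  1.  -0.2] op 0.0851 grip 0.0
turn [-0.0114  0.0024  0.0041] shift [-0.0006  0.0079 -0.0081]
```

```bash
python3 -m pendant '[-0.011,0,0.004,0,0.008,-0.008,1, -0.011,0,0.004,0,0.008,-0.008,0, -0.011,0,0.004,0,0.008,-0.008,0, -0.011,0,0.004,0,0.008,-0.008,0, -0.011,0,0.004,0,0.008,-0.008,0, -0.011,0,0.004,0,0.008,-0.008,0, -0.011,0,0.004,0,0.008,-0.008,0, -0.011,0,0.004,0,0.008,-0.008,0]' 110; python3 go.py 0.5925 0.0974 0.078 -12.6
```

```text
t: 3.6
tool_pos: [0.5933, 0.0963, 0.0812]
tool_rot: [-2.454, -1.961, 0.002]
contact_force: [-8.9, 0.7, 9.3]
opening: 0.0076
grip_force: 108.0
t 3.6 pos [0.5933 0.0963 0.0812] yaw -12.73 q [ 0.04  0.13  1.79 -0.    1.22  0.26] F [-8.9  0.7  9.3] op 0.0076 grip 107.98502326011658
turn [-0.0022  0.0016 -0.0043] shift [ 0.0029 -0.0032  0.0106]
```

```bash
python3 -m pendant '[0,0,0.17,0,-0.003,-0.01,0, 0,0,-0.17,0,-0.003,-0.025,0, 0,0,0.17,0,-0.003,-0.04,0, 0,0,-0.17,0,-0.003,-0.055,0, 0,0,0.17,0,-0.003,-0.07,0, 0,0,-0.17,0,-0.003,-0.085,0, 0,0,0.17,0,-0.003,-0.1,0, 0,0,-0.17,0,-0.003,-0.115,0, 0,0,0.17,0,-0.003,-0.13,0, 0,0,-0.1,0,-0.003,-0.145,0, 0,0,0,0,-0.003,-0.17,0, 0,0,0,0,-0.003,-0.18,0]'; python3 go.py 0.5925 0.0974 0.2 -12.6
python3 - <<'E'
from h import *
d=save("side","side1.npz");cv2.imwrite("pics/side1.png",cv2.resize(d["image"][130:300,230:420],None,fx=3,fy=3)[...,::-1])
E
```

```text
t: 5.1
tool_pos: [0.5945, 0.0961, 0.1349]
tool_rot: [2.45, 1.959, 0.006]
contact_force: [0.8, 0.2, -0.2]
opening: 0.007
grip_force: 110.7
t 5.1 pos [0.5945 0.0961 0.1349] yaw -12.71 q [ 0.04  0.07  1.76 -0.    1.31  0.26] F [ 0.8  0.2 -0.2] op 0.007 grip 110.69021701812744
turn [ 0.0115 -0.0001 -0.0037] shift [ 0.0029 -0.0062 -0.217 ]
```

View pics/side1.png

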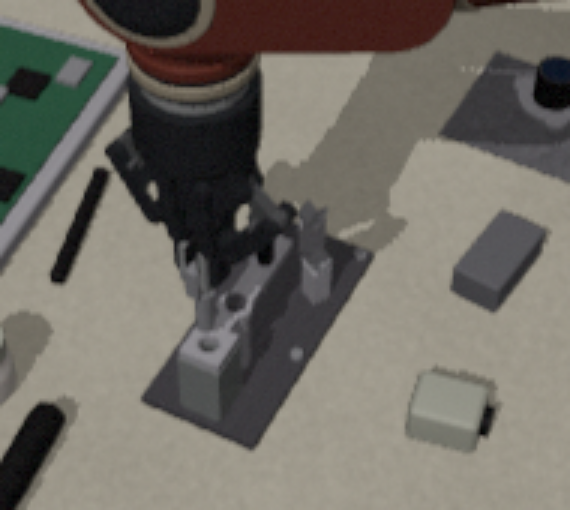

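The pin is out and held in the gripper, with the empty bore visible at about (298,243) in the full side view. Now I move to the tray.

```bash
python3 -m pendant '[0,0,0,0,0,-0.217,0, 0,0,-0.3,0.1,0,-0.217,0, 0,0,-0.6,0.3,-0.1,-0.217,0, 0,0,-1,0.5,-0.2,-0.217,0, 0,0,-1,0.65,-0.3,-0.217,0, 0,0,-1,0.65,-0.3,-0.217,0]'; python3 go.py 0.4718 0.3206 0.2 79.7 180;python3 go.py 0.4718 0.3206 0.2 79.7 0
```

```text
t: 5.9
tool_pos: [0.5473, 0.3097, 0.1987]
tool_rot: [1.852, 2.532, 0.003]
contact_force: [0.8, -1.4, -1.0]
opening: 0.0077
grip_force: 110.7
t 5.9 pos [0.5473 0.3097 0.1987] yaw 17.63 q [ 0.4   0.08  1.64 -0.    1.42  0.09] F [ 0.8 -1.4 -1. ] op 0.0077 grip 110.6933069229126
turn [ 0.0092 -0.0054  3.9311] shift [ 0.1108 -0.2288 -0.0055]
t 5.9 pos [0.5473 0.3097 0.1987] yaw 17.63 q [ 0.4   0.08  1.64 -0.    1.42  0.09] F [ 0.8 -1.4 -1. ] op 0.0077 grip 110.6933069229126
turn [ 0.0047  0.008  -2.0689] shift [ 0.1108 -0.2288 -0.0055]
```

```bash
python3 -m pendant '[0,0,-0.35,0.05,-0.1,0,0, 0,0,-0.7,0.11,-0.2,0,0, 0,0,-1,0.11,-0.229,0,0, 0,0,-1,0.11,-0.229,0,0]'; python3 -m pendant '[0,0,-0.35,0,0,0,0, 0,0,-0.7,0,0,0,0, 0,0,-1,0,0,0,0, 0,0,-1,0,0,0,0]'; python3 go.py 0.4718 0.3206 0.2 79.7
```

```text
t: 6.4
tool_pos: [0.4737, 0.3165, 0.1986]
tool_rot: [1.146, 2.919, 0.001]
contact_force: [0.1, 0.5, -0.7]
opening: 0.0072
grip_force: 110.7
t: 6.9
tool_pos: [0.4747, 0.3167, 0.1987]
tool_rot: [0.356, 3.116, -0.001]
contact_force: [-0.2, -0.6, -0.5]
opening: 0.0073
grip_force: 110.7
t 6.9 pos [0.4747 0.3167 0.1987] yaw 76.98 q [ 0.46 -0.06  1.78 -0.    1.42 -0.88] F [-0.2 -0.6 -0.5] op 0.0073 grip 110.69722652435303
turn [-0.0006  0.0112 -0.0907] shift [ 0.0123  0.0104 -0.0044]
```

```bash
python3 -m pendant '[0,-0.35,-0.09,0.012,0.01,0,0, 0,-0.7,-0.09,0.012,0.01,0,0, 0,-1,-0.09,0.012,0.01,0,0, 0,-1,-0.09,0.012,0.01,0,0]'; python3 -m pendant '[0,-0.25,0,0,0,0,0, 0,-0.5,0,0,0,0,0, 0,-0.5,0,0,0,0,0]'; python3 go.py 0.4718 0.3206 0.05 79.7
```

```text
t: 7.4
tool_pos: [0.4689, 0.3209, 0.1967]
tool_rot: [0.228, 2.608, -0.08]
contact_force: [-0.4, -0.3, 0.3]
opening: 0.0077
grip_force: 110.7
t: 7.78
tool_pos: [0.4703, 0.3205, 0.197]
tool_rot: [0.204, 2.349, -0.104]
contact_force: [0.1, -0.6, -1.4]
opening: 0.0073
grip_force: 110.7
t 7.78 pos [0.4703 0.3205 0.197 ] yaw 79.76 q [ 0.75 -0.28  2.12 -0.79  0.94 -0.29] F [ 0.1 -0.6 -1.4] op 0.0073 grip 110.72532534599304
turn [-0.0247  1.502   0.0123] shift [0.3433 0.008  0.3494]
```

```bash
python3 -m pendant '[0,0,0,0.1,0.003,0.1,0, 0,0,0,0.2,0.006,0.2,0, 0,0,0,0.28,0.008,0.285,0, 0,0,0,0.315,0.008,0.32,0, 0,0,0,0.33,0.008,0.337,0, 0,0,0,0.34,0.008,0.346,0, 0,0,0,0.343,0.008,0.349,0]'; python3 go.py 0.4718 0.3206 0.05 79.7
python3 - <<'E'
from h import *
d=save("side","side2.npz");e=save("top","top2.npz")
a=cv2.resize(d["image"][240:400,220:420],None,fx=2,fy=2);b=cv2.resize(e["image"][190:290,140:250],None,fx=3.2,fy=3.2)
cv2.imwrite("pics/tr2.png",np.hstack([a,b])[...,::-1])
E
```

```text
t: 8.65
tool_pos: [0.474, 0.3216, 0.053]
tool_rot: [0.204, 2.343, -0.1]
contact_force: [-0.6, 0.2, -1.2]
opening: 0.0072
grip_force: 110.7
t 8.65 pos [0.474  0.3216 0.053 ] yaw 79.79 q [ 0.75 -0.02  2.17 -1.02  0.74  0.05] F [-0.6  0.2 -1.2] op 0.0072 grip 110.7257330417633
turn [-0.0187  1.5118  0.0111] shift [ 0.0118 -0.0046  0.0023]
```

View pics/tr2.png

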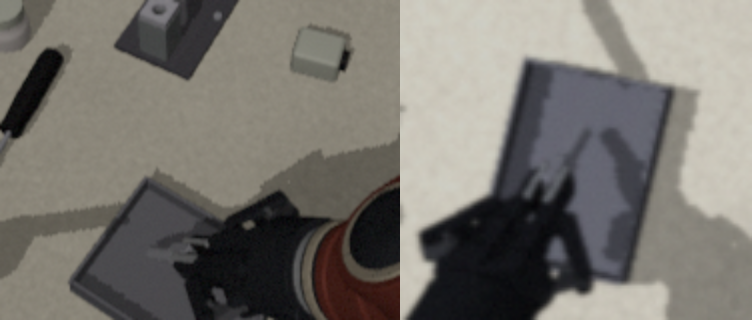

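The pin is tilted over the middle of the tray, with its shaft at about (195,238) in the full top view. I release it here.

```bash
python3 -m pendant '[0,0,0,0,0,0,0.2, 0,0,0,0,0,0,0.45, 0,0,0,0,0,0,0.45, 0,0,0,0,0,0,0.45, 0,0,0,0,0,-0.1,0.45, 0,0,0,0,0,-0.3,0.45, 0,0,0,0,0,-0.45,0.45]' 60; python3 go.py 0.5 0.15 0.2 10
python3 - <<'E'
from h import *
e=save("top","top3.npz");P=cloud(e)
m=(P[...,0]>.41)&(P[...,0]<.55)&(P[...,1]>.265)&(P[...,1]<.38)&(P[...,2]>.012)&(P[...,2]<.1)
cv2.imwrite("pics/tr3.png",cv2.resize(e["image"][190:290,140:250],None,fx=4,fy=4)[...,::-1])
E
```

```text
t: 9.62
tool_pos: [0.3779, 0.3396, 0.1484]
tool_rot: [0.203, 2.344, -0.1]
contact_force: [0.3, 0.9, 0.2]
opening: 0.0383
grip_force: 0.0
t 9.62 pos [0.3779 0.3396 0.1484] yaw 79.84 q [ 0.94 -0.3   2.23 -0.86  1.02 -0.06] F [0.3 0.9 0.2] op 0.0383 grip 0.0
turn [0.9007 1.3286 2.2079] shift [-0.4779 -0.5523  0.2478]
```

View pics/tr3.png

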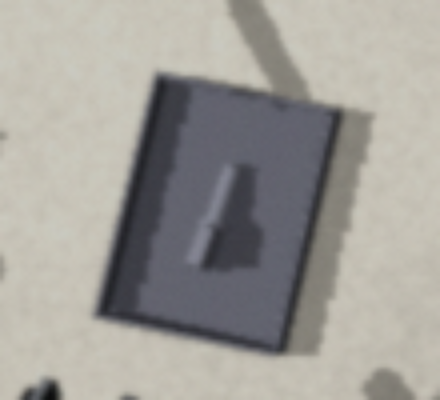

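The pin lies in the middle of the tray, at about (193,243), released. Now the keeper.

```bash
python3 go.py 0.4 0.3 0.25 80
```

```text
t 9.68 pos [0.3772 0.3422 0.1529] yaw 79.99 q [ 0.95 -0.31  2.22 -0.86  1.02 -0.06] F [1.7 2.8 2.1] op 0.0381 grip 0.0
turn [-0.0098  1.5163  0.0039] shift [-0.3    -0.127  -0.1558]
```

```bash
python3 -m pendant '[0,0,0,-0.15,-0.05,-0.08,0.45, 0,0.35,0,-0.3,-0.127,-0.156,0.45, 0,0.7,0,-0.3,-0.127,-0.156,0.45, 0,1,0,-0.3,-0.127,-0.156,0.45, 0,1,0,-0.3,-0.127,-0.156,0.45]'; python3 go.py 0.58 0.015 0.2 -5.3
```

```text
t: 10.3
tool_pos: [0.4043, 0.2971, 0.2459]
tool_rot: [0.258, 2.862, -0.051]
contact_force: [0.1, -0.1, 0.5]
opening: 0.0384
grip_force: 0.0
t 10.3 pos [0.4043 0.2971 0.2459] yaw 79.61 q [ 0.59 -0.37  1.98 -0.2   1.35 -0.77] F [ 0.1 -0.1  0.5] op 0.0384 grip 0.0
turn [0.3652 0.4332 2.8145] shift [-0.6755 -0.8174  0.3551]
```

```bash
python3 -m pendant '[0,0.25,0,-0.15,-0.2,0,0.45, 0,0.52,0,-0.3,-0.4,0.1,0.45, 0,0.52,0,-0.4,-0.55,0.15,0.45, 0,0.52,0,-0.5,-0.7,0.2,0.45, 0,0.52,0,-0.6,-0.8,0.25,0.45, 0,0.52,0,-0.6,-0.8,0.25,0.45]';python3 -m pendant '[0,0,0.35,0,0,0,0.35, 0,0,0.7,0,0,0,0.35, 0,0,1,0,0,0,0.35, 0,0,1,0,0,0,0.35]'; python3 -m pendant '[0,0,0.35,0,0,0,0.35, 0,0,0.7,0,0,0,0.35, 0,0,1,0,0,0,0.35, 0,0,1,0,0,0,0.35]'; python3 go.py 0.5848 0.0148 0.13 -5.3
```

```text
t: 11.05
tool_pos: [0.5495, 0.0247, 0.2196]
tool_rot: [-0.284, -3.119, 0.023]
contact_force: [-0.7, 1.0, 0.2]
opening: 0.0385
grip_force: 0.0
t: 11.55
tool_pos: [0.5488, 0.0287, 0.2216]
tool_rot: [-1.072, -2.95, 0.022]
contact_force: [0.4, 0.0, 0.1]
opening: 0.0298
grip_force: 0.0
t: 12.05
tool_pos: [0.5493, 0.028, 0.222]
tool_rot: [1.799, 2.575, -0.022]
contact_force: [-0.2, -0.3, -0.4]
opening: 0.0297
grip_force: 0.0
t 12.05 pos [0.5493 0.028  0.222 ] yaw 20.12 q [-0.08 -0.12  1.79 -0.01  1.47 -0.43] F [-0.2 -0.3 -0.4] op 0.0297 grip 0.0
turn [-0.0172  0.0207  0.8475] shift [-0.0794  0.0994  0.3064]
```

```bash
python3 -m pendant '[-0.017,0.02,0.35,-0.04,0.05,0.1,0.35, -0.017,0.02,0.7,-0.08,0.1,0.2,0.35, -0.017,0.02,0.85,-0.08,0.1,0.3,0.35, -0.017,0.02,0.85,-0.08,0.1,0.3,0.35]'; python3 go.py 0.5848 0.0148 0.079 -5.3
```

```text
t: 12.55
tool_pos: [0.5832, 0.0143, 0.1289]
tool_rot: [-2.32, -2.111, 0.007]
contact_force: [-0.1, -0.2, 0.1]
opening: 0.0301
grip_force: 0.0
t 12.55 pos [0.5832 0.0143 0.1289] yaw -5.4 q [-0.1   0.04  1.8  -0.    1.31 -0.01] F [-0.1 -0.2  0.1] op 0.0301 grip 0.0
turn [-0.0119  0.0002 -0.0032] shift [0.002  0.0063 0.1664]
```

```bash
python3 -m pendant '[-0.01,0,0,0,0.006,0.08,0.35, -0.01,0,0,0.002,0.006,0.16,0.35, -0.01,0,0,0.002,0.006,0.167,0.35, -0.01,0,0,0.002,0.006,0.167,0.35]'
python3 - <<'E'
import numpy as np
from station import telemetry
from h import *
o=telemetry.get_obs();T=R.from_rotvec(o["tool_rot"]);print(o["tool_pos"],o["contact_force"])
# arc: handle at theta; three calls of 30 deg
piv=np.array([.589,.0596]);th0=0
for k in range(4):
  for d in (8,16,24,30):
    f=lambda t:np.r_[piv+.045*np.array([np.cos(np.radians(-95.3+t)),np.sin(np.radians(-95.3+t))]),0]
    base=R.from_euler("z",np.radians(30*k))*T
    print(k,d,round(-d/30,3),(base.inv().apply(f(30*k+d)-f(30*k))/.3).round(4))
E
```

```text
t: 13.05
tool_pos: [0.5884, 0.0143, 0.0839]
tool_rot: [2.322, 2.107, 0.008]
contact_force: [0.8, -0.1, 0.7]
opening: 0.03
grip_force: 0.0
[0.5883654  0.01427096 0.08394756] [ 0.83793893 -0.0806808   0.65700344]
0 8 -0.267 [0.0016 0.0209 0.0002]
0 16 -0.533 [0.006  0.0413 0.0003]
0 24 -0.8 [0.0132 0.061  0.0005]
0 30 -1.0 [0.0204 0.0749 0.0006]
1 8 -0.267 [0.0016 0.0209 0.0002]
1 16 -0.533 [0.006  0.0413 0.0003]
1 24 -0.8 [0.0132 0.061  0.0005]
1 30 -1.0 [0.0204 0.0749 0.0006]
2 8 -0.267 [0.0016 0.0209 0.0002]
2 16 -0.533 [0.006  0.0413 0.0003]
2 24 -0.8 [0.0132 0.061  0.0005]
2 30 -1.0 [0.0204 0.0749 0.0006]
3 8 -0.267 [0.0016 0.0209 0.0002]
3 16 -0.533 [0.006  0.0413 0.0003]
3 24 -0.8 [0.0132 0.061  0.0005]
3 30 -1.0 [0.0204 0.0749 0.0006]
```

```bash
for i in 1 2 3; do python3 -m pendant '[0,0,-0.267,0.0016,0.021,0,0.35, 0,0,-0.533,0.006,0.041,0,0.35, 0,0,-0.8,0.013,0.061,0,0.35, 0,0,-1,0.0204,0.075,0,0.35, 0,0,-1,0.0204,0.075,0,0.35]'; done; python3 -m pendant '[0,0,-0.1,0.001,0.012,0,0.35, 0,0,-0.1,0.001,0.012,0,0.35]';  python3 - <<'E'
from h import *
d=save("side","side4.npz");e=save("top","top4.npz")
a=cv2.resize(d["image"][150:280,250:400],None,fx=2.5,fy=2.5);b=cv2.resize(e["image"][150:280,250:380],None,fx=2.5,fy=2.5)
cv2.imwrite("pics/k4.png",np.hstack([a,b])[...,::-1])
E
```

```text
t: 13.68
tool_pos: [0.6117, 0.0181, 0.0842]
tool_rot: [1.699, 2.633, 0.006]
contact_force: [-0.5, -0.6, -0.0]
opening: 0.03
grip_force: 0.0
t: 14.3
tool_pos: [0.6291, 0.0329, 0.0835]
tool_rot: [0.963, 2.983, 0.003]
contact_force: [0.3, -0.3, 0.1]
opening: 0.0298
grip_force: 0.0
t: 14.92
tool_pos: [0.637, 0.0547, 0.0832]
tool_rot: [0.159, 3.131, -0.0]
contact_force: [0.0, -1.0, -0.7]
opening: 0.03
grip_force: 0.0
t: 15.18
tool_pos: [0.6373, 0.058, 0.0832]
tool_rot: [0.078, 3.133, -0.001]
contact_force: [0.8, -1.4, 0.0]
opening: 0.03
grip_force: 0.5
```

View pics/k4.png

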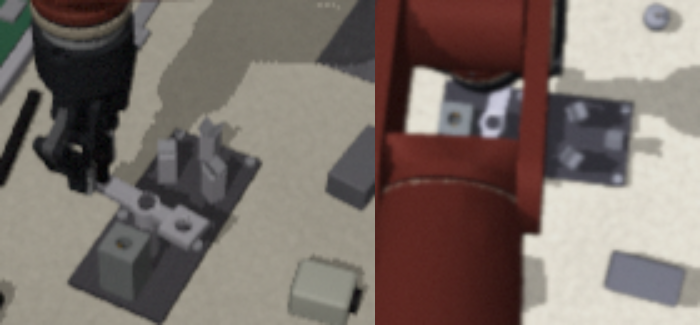

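Side and top views show the keeper swung to about 80° with the lens area free. I push it a little further, lift off, and refine the lens yaw.

```bash
python3 -m pendant '[0,0,-0.1,0,0.012,0,0.35, 0,0,-0.2,0,0.022,0,0.35, 0,0,-0.2,0,0.022,0,0.35, 0,0,-0.2,0,0.012,0,0.35, 0,0,-0.2,0,0.012,-0.15,0.5, 0,0,-0.2,0,0.012,-0.35,1, 0,0,-0.2,0,0.012,-0.35,1]' 40
python3 - <<'E'
from h import *
t=load("top0.npz");s=load("side0.npz")
for nm,d,zr in(("top",t,None),("side",s,None)):
    P=cloud(d);g=d["image"].max(-1).astype(int)
    m=(P[...,0]>.38)&(P[...,0]<.52)&(P[...,1]>-.36)&(P[...,1]<-.21)&(P[...,2]>.009)&(P[...,2]<.026)&(g>95)
    n,l,st,ce=cv2.connectedComponentsWithStats(np.uint8(m));i=1+np.argmax(st[1:,4]);m=l==i
    v,u=np.nonzero(m);q=plane(d,np.c_[u,v],.018)[:,:2]*1000
    for L in ((446.5,-286.4),(445.5,-285.5)):
        f=q-L;r=np.hypot(*f.T);a=np.arctan2(f[:,1],f[:,0]);k=(r>31.5)&(r<40)
        z=np.exp(3j*a[k]).mean();print(nm,len(q),k.sum(),"ear ang mod120",np.degrees(np.angle(z))/3,abs(z))
        print(sorted(np.degrees(a[k]).round().astype(int)))
E
python3 go.py 0.446 -0.286 0.15 30
```

```text
t: 16.15
tool_pos: [0.6399, 0.0619, 0.1951]
tool_rot: [-0.089, 3.122, -0.001]
contact_force: [0.3, -0.1, 0.9]
opening: 0.0774
grip_force: 0.0
top 293 39 ear ang mod120 -13.201981804055743 0.9118429730679637
[np.int64(-149), np.int64(-145), np.int64(-141), np.int64(-139), np.int64(-138), np.int64(-135), np.int64(-135), np.int64(-132), np.int64(-132), np.int64(-129), np.int64(-127), np.int64(-126), np.int64(-123), np.int64(-122), np.int64(-120), np.int64(-27), np.int64(-26), np.int64(-22), np.int64(-20), np.int64(-17), np.int64(-16), np.int64(-12), np.int64(-11), np.int64(-8), np.int64(-7), np.int64(-3), np.int64(1), np.int64(96), np.int64(96), np.int64(100), np.int64(100), np.int64(104), np.int64(108), np.int64(109), np.int64(111), np.int64(113), np.int64(114), np.int64(117), np.int64(118)]
top 293 39 ear ang mod120 -13.017864616639313 0.9042967543199285
[np.int64(-143), np.int64(-139), np.int64(-136), np.int64(-136), np.int64(-133), np.int64(-133), np.int64(-130), np.int64(-130), np.int64(-127), np.int64(-125), np.int64(-124), np.int64(-121), np.int64(-120), np.int64(-118), np.int64(
[... 816 characters left out ...]
np.int64(118), np.int64(120), np.int64(124), np.int64(128)]
side 174 26 ear ang mod120 -14.902483166418934 0.919997057876927
[np.int64(-146), np.int64(-140), np.int64(-136), np.int64(-135), np.int64(-133), np.int64(-130), np.int64(-128), np.int64(-31), np.int64(-27), np.int64(-19), np.int64(-16), np.int64(-11), np.int64(-9), np.int64(-5), np.int64(-3), np.int64(91), np.int64(97), np.int64(101), np.int64(101), np.int64(105), np.int64(105), np.int64(108), np.int64(109), np.int64(112), np.int64(113), np.int64(117)]
t 16.15 pos [0.6399 0.0619 0.1951] yaw 93.28 q [-0.02  0.11  1.62  0.    1.4  -1.65] F [ 0.3 -0.1  0.9] op 0.0774 grip 0.0
turn [0.0167 0.0317 2.1092] shift [ 0.714  -1.1206  0.1389]
```

```bash
python3 -m pendant '[0,0,0.35,0.12,-0.17,0,1, 0,0,0.7,0.23,-0.34,0,1, 0,0,1,0.35,-0.51,0,1, 0,0,1,0.45,-0.68,0,1, 0,0,1,0.56,-0.85,0,1, 0,0,1,0.67,-0.99,0,1, 0,0,1,0.67,-0.99,0,1]'; python3 -m pendant '[0.01,0,0.35,0,0,0,1, 0.01,0,0.7,0,0,0,1, 0.01,0,1,0,0,0.05,1, 0.01,0,1,0,0,0.05,1]'; python3 go.py 0.446 -0.286 0.075 30
```

```text
t: 17.02
tool_pos: [0.4508, -0.2483, 0.1857]
tool_rot: [0.733, 3.05, 0.002]
contact_force: [0.9, 0.5, -0.1]
opening: 0.0853
grip_force: 0.0
t: 17.52
tool_pos: [0.4525, -0.2446, 0.1696]
tool_rot: [1.487, 2.767, -0.002]
contact_force: [-0.5, -0.0, -0.7]
opening: 0.0852
grip_force: 0.0
t 17.52 pos [ 0.4525 -0.2446  0.1696] yaw 33.49 q [-0.64 -0.17  1.93 -0.    1.38 -1.22] F [-0.5 -0.  -0.7] op 0.0852 grip 0.0
turn [-0.0023  0.0017  0.1162] shift [-0.103  -0.0939  0.3156]
```

```bash
python3 -m pendant '[0,0,0.116,-0.1,-0.094,0,1, 0,0,0.116,-0.103,-0.094,0.15,1, 0,0,0.116,-0.103,-0.094,0.3,1, 0,0,0.116,-0.103,-0.094,0.315,1, 0,0,0.116,-0.103,-0.094,0.315,1]'; python3 go.py 0.446 -0.286 0.023 30
```

```text
t: 18.15
tool_pos: [0.4473, -0.288, 0.0783]
tool_rot: [1.57, 2.716, -0.004]
contact_force: [-0.0, -0.7, 0.1]
opening: 0.0851
grip_force: 0.0
t 18.15 pos [ 0.4473 -0.288   0.0783] yaw 29.95 q [-0.71 -0.02  1.96 -0.    1.2  -1.23] F [-0.  -0.7  0.1] op 0.0851 grip 0.0
turn [ 0.0005  0.0108 -0.0018] shift [ 0.0091 -0.0006  0.1844]
```

```bash
python3 -m pendant '[0,0.005,0,0.006,0,0.09,1, 0,0.005,0,0.006,0,0.17,1, 0,0.005,0,0.006,0,0.175,1, 0,0.005,0,0.006,0,0.175,1]'; python3 go.py 0.446 -0.286 0.023 30
```

```text
t: 18.65
tool_pos: [0.4472, -0.2876, 0.027]
tool_rot: [1.571, 2.715, -0.003]
contact_force: [1.1, -0.0, 0.2]
opening: 0.0849
grip_force: 0.0
t 18.65 pos [ 0.4472 -0.2876  0.027 ] yaw 29.89 q [-0.71  0.05  1.98 -0.    1.1  -1.23] F [ 1.1 -0.   0.2] op 0.0849 grip 0.0
turn [ 0.002   0.0105 -0.0037] shift [ 0.0067 -0.001   0.0134]
```

```bash
python3 -m pendant '[0,0.005,0,0.004,0,0.008,0.6, 0,0.005,0,0.004,0,0.008,0.3, 0,0.005,0,0.004,0,0.008,0, 0,0.005,0,0.004,0,0.008,0, 0,0.005,0,0.004,0,0.008,0, 0,0.005,0,0.004,0,0.008,0]' 50; python3 go.py 0.446 -0.286 0.023 30
```

```text
t: 19.4
tool_pos: [0.4457, -0.2861, 0.023]
tool_rot: [1.574, 2.718, -0.0]
contact_force: [-1.1, -0.5, 5.4]
opening: 0.0343
grip_force: 49.8
t 19.4 pos [ 0.4457 -0.2861  0.023 ] yaw 29.85 q [-0.71  0.06  1.98 -0.    1.1  -1.23] F [-1.1 -0.5  5.4] op 0.0343 grip 49.808894991874695
turn [ 0.0003  0.0016 -0.0048] shift [-0.0003  0.001   0.0002]
```

```bash
python3 -m pendant '[0,0,0,0,0,-0.05,0, 0,0,0,0,0,-0.15,0, 0,0,0,0,0,-0.3,0, 0,0,0,0,0,-0.4,0, 0,0,0,0,0,-0.4,0]'; python3 go.py 0.5802 -0.035 0.14 68.1
```

```text
t: 20.02
tool_pos: [0.4466, -0.2866, 0.1453]
tool_rot: [1.571, 2.714, -0.001]
contact_force: [0.6, 0.4, -2.9]
opening: 0.0345
grip_force: 50.0
t 20.02 pos [ 0.4466 -0.2866  0.1453] yaw 29.87 q [-0.71 -0.11  1.92  0.    1.33 -1.23] F [ 0.6  0.4 -2.9] op 0.0345 grip 50.04592001438141
turn [ 3.0000e-04  1.0200e-02 -1.2745e+00] shift [0.5056 0.8036 0.0168]
```

```bash
python3 -m pendant '[0,0,-0.2,0.08,0.12,0,0, 0,0,-0.4,0.17,0.27,0,0, 0,0,-0.7,0.27,0.43,0,0, 0,0,-1,0.37,0.59,0,0, 0,0,-1,0.46,0.73,0,0, 0,0,-1,0.505,0.8,0.01,0, 0,0,-1,0.505,0.8,0.01,0, 0,0,-1,0.505,0.8,0.01,0]'; python3 -m pendant '[0,0,-0.2,0,0,0,0, 0,0,-0.275,0,0,0,0, 0,0,-0.275,0,0,0,0]'; python3 go.py 0.5802 -0.035 0.09 68.1;  python3 - <<'E'
from h import *
d=save("side","side5.npz");e=save("top","top5.npz")
a=cv2.resize(d["image"][150:280,250:400],None,fx=3,fy=3);b=cv2.resize(e["image"][150:280,280:390],None,fx=3,fy=3)
cv2.imwrite("pics/l5.png",np.hstack([a,b])[...,::-1])
E
```

```text
t: 21.02
tool_pos: [0.5768, -0.035, 0.1376]
tool_rot: [-0.816, -3.03, 0.001]
contact_force: [0.1, -0.4, -1.6]
opening: 0.0346
grip_force: 50.3
t: 21.4
tool_pos: [0.5773, -0.0358, 0.1389]
tool_rot: [-0.6, -3.083, -0.0]
contact_force: [0.4, 0.6, -1.2]
opening: 0.0348
grip_force: 50.4
t 21.4 pos [ 0.5773 -0.0358  0.1389] yaw 67.98 q [-0.19  0.02  1.81  0.    1.32 -1.38] F [ 0.4  0.6 -1.2] op 0.0348 grip 50.35378396511078
turn [-0.0004 -0.0024 -0.0039] shift [-0.008   0.0061  0.1629]
```

View pics/l5.png

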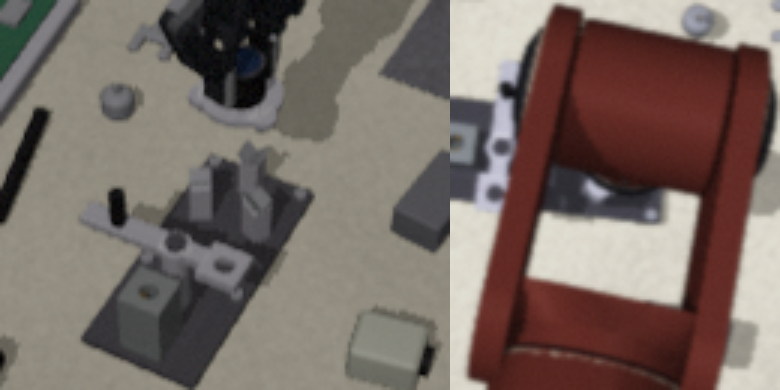

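The side view shows the lens held level above the posts, and the keeper open at about 90° with its handle at (289,219) in the full view. A quick check of the held lens's yaw, then down.

```bash
python3 - <<'E'
from h import *
d=load("side5.npz");P=cloud(d);g=d["image"].max(-1).astype(int)
L=np.array([577.3,-35.8])
m=(abs(P[...,0]-.577)<.06)&(abs(P[...,1]+.036)<.06)&(P[...,2]>.120)&(P[...,2]<.142)&(g>110)
v,u=np.nonzero(m)
f=plane(d,np.c_[u,v],.134)[:,:2]*1000-L
for off in((0,0),(-2,2),(2,-2),(2,2)):
    h=f-off;r=np.hypot(*h.T);a=np.arctan2(h[:,1],h[:,0]);k=(r>32)&(r<41)
    z=np.exp(3j*a[k]).mean();print(len(f),k.sum(),np.degrees(np.angle(z))/3,abs(z),sorted(np.degrees(a[k]).round().astype(int).tolist()))
E
python3 go.py 0.5802 -0.035 0.075 68.1
```

```text
197 33 24.62615608805301 0.6857192115405895 [12, 12, 17, 17, 17, 22, 22, 22, 27, 27, 31, 32, 32, 37, 37, 42, 44, 61, 67, 69, 87, 124, 128, 131, 134, 136, 137, 139, 140, 142, 145, 148, 151]
197 23 23.1662208233974 0.7822068201592847 [7, 8, 8, 13, 13, 14, 18, 18, 18, 23, 23, 27, 27, 28, 32, 33, 38, 39, 56, 62, 137, 140, 146]
197 50 23.831328908742176 0.40465713396277403 [16, 21, 21, 26, 27, 31, 36, 36, 37, 41, 42, 47, 49, 61, 65, 68, 71, 74, 77, 82, 85, 91, 94, 97, 101, 104, 119, 123, 125, 126, 128, 130, 131, 133, 134, 136, 137, 138, 139, 140, 141, 142, 144, 145, 147, 147, 150, 150, 153, 156]
197 20 23.880626110114267 0.902527624771619 [9, 15, 20, 25, 30, 36, 129, 132, 136, 139, 141, 142, 144, 144, 147, 150, 150, 153, 155, 159]
t 21.5 pos [ 0.5776 -0.0355  0.1391] yaw 68.0 q [-0.19  0.02  1.81  0.    1.32 -1.38] F [ 0.5 -0.6 -1.6] op 0.0344 grip 50.35407543182373
turn [-0.0001 -0.0016 -0.0033] shift [-0.0076  0.0048  0.2137]
```

Lens yaw is about 24°, against 24.7° wanted. Descending.

```bash
python3 -m pendant '[0,0,0,-0.008,0.005,0.08,0, 0,0,0,-0.008,0.005,0.15,0, 0,0,0,-0.008,0.005,0.205,0, 0,0,0,-0.008,0.005,0.213,0, 0,0,0,-0.008,0.005,0.213,0]'; python3 go.py 0.5802 -0.035 0.066 68.1
```

```text
t: 22.12
tool_pos: [0.581, -0.0343, 0.0756]
tool_rot: [-0.597, -3.084, -0.0]
contact_force: [0.2, -0.3, -1.6]
opening: 0.0345
grip_force: 50.4
t 22.12 pos [ 0.581  -0.0343  0.0756] yaw 68.11 q [-0.19  0.1   1.84  0.    1.21 -1.38] F [ 0.2 -0.3 -1.6] op 0.0345 grip 50.353513956069946
turn [ 0.0003 -0.0005  0.0003] shift [ 0.0014 -0.0033  0.0321]
```

```bash
python3 -m pendant '[0,0,0,0.001,-0.003,0.006,0, 0,0,0,0.001,-0.003,0.012,0, 0,0,0,0.001,-0.003,0.018,0, 0,0,0,0.001,-0.003,0.023,0, 0,0,0,0.001,-0.003,0.028,0, 0,0,0,0.001,-0.003,0.028,0, 0,0,0,0.001,-0.003,0.028,0]'; python3 go.py 0.5802 -0.035 0.065 68.1
```

```text
t: 23.0
tool_pos: [0.5801, -0.0349, 0.067]
tool_rot: [-0.596, -3.084, -0.0]
contact_force: [-0.6, -0.1, -0.8]
opening: 0.0343
grip_force: 50.5
t 23.0 pos [ 0.5801 -0.0349  0.067 ] yaw 68.11 q [-0.19  0.11  1.84  0.    1.19 -1.38] F [-0.6 -0.1 -0.8] op 0.0343 grip 50.47926306724548
turn [ 0.0002 -0.0012  0.0003] shift [-0.0004 -0.0001  0.0068]
```

```bash
python3 -m pendant '[0,0,0,0,0,0.003,0, 0,0,0,0,0,0.005,0, 0,0,0,0,0,0.007,0, 0,0,0,0,0,0.007,0, 0,0,0,0,0,0.007,0]'; python3 -m pendant '[0,0,0,0,0,0.003,0, 0,0,0,0,0,0.003,0, 0,0,0,0,0,0.003,0]'; python3 go.py 0.5802 -0.035 0.065 68.1
```

```text
t: 23.62
tool_pos: [0.5805, -0.0349, 0.0665]
tool_rot: [-0.597, -3.084, -0.0]
contact_force: [-5.0, 1.1, 6.8]
opening: 0.0344
grip_force: 51.4
t: 24.0
tool_pos: [0.5806, -0.0349, 0.0664]
tool_rot: [-0.596, -3.084, -0.0]
contact_force: [-6.7, 1.4, 11.0]
opening: 0.0346
grip_force: 51.8
t 24.0 pos [ 0.5806 -0.0349  0.0664] yaw 68.11 q [-0.19  0.11  1.84  0.    1.19 -1.38] F [-6.7  1.4 11. ] op 0.0346 grip 51.832945346832275
turn [-0.     -0.0007  0.0004] shift [ 0.0011 -0.0007  0.0048]
```

```bash
python3 -m pendant '[0,0,0,0.002,-0.001,0,0, 0,0,0,0.005,-0.0015,0,0, 0,0,0,0.005,-0.0015,0,0, 0,0,0,0.005,-0.0015,0,0]'; python3 go.py 0.5802 -0.035 0.065 68.1
```

```text
t: 24.5
tool_pos: [0.5794, -0.0348, 0.0657]
tool_rot: [0.596, 3.083, 0.001]
contact_force: [-3.1, 1.9, 6.4]
opening: 0.0344
grip_force: 51.2
t 24.5 pos [ 0.5794 -0.0348  0.0657] yaw 68.11 q [-0.19  0.11  1.85  0.    1.19 -1.38] F [-3.1  1.9  6.4] op 0.0344 grip 51.16218566894531
turn [0.0013 0.0021 0.0003] shift [-0.0026  0.0002  0.0025]
```

```bash
python3 -m pendant '[0,0,0,0.002,0,0.001,0, 0,0,0,0.004,0.0006,0.002,0, 0,0,0,0.004,0.0006,0.002,0, 0,0,0,0.004,0.0006,0.002,0]'; python3 go.py 0.5802 -0.035 0.065 68.1
```

```text
t: 25.0
tool_pos: [0.5788, -0.0344, 0.0652]
tool_rot: [0.596, 3.082, 0.0]
contact_force: [-1.6, -0.0, 6.0]
opening: 0.0343
grip_force: 51.1
t 25.0 pos [ 0.5788 -0.0344  0.0652] yaw 68.11 q [-0.19  0.11  1.85  0.    1.18 -1.38] F [-1.6 -0.   6. ] op 0.0343 grip 51.05862379074097
turn [0.0012 0.0045 0.0003] shift [-0.005  -0.0001  0.0007]
```

```bash
python3 -m pendant '[0,0,0,0.001,0,0,0, 0,0,0,0.001,0,0,0, 0,0,0,0.001,0,0,0.45, 0,0,0,0.001,0,0,0.5, 0,0,0,0.001,0,0,0.6, 0,0,0,0.001,0,0,0.75, 0,0,0,0.001,0,0,0.75, 0,0,0,0.001,0,-0.05,0.75, 0,0,0,0.001,0,-0.15,0.75, 0,0,0,0.001,0,-0.3,0.75, 0,0,0,0.001,0,-0.45,0.75]' 20; python3 go.py 0.55 0.1 0.2 80
```

```text
t: 26.38
tool_pos: [0.5773, -0.0341, 0.201]
tool_rot: [0.596, 3.084, 0.0]
contact_force: [1.4, 0.2, -0.4]
opening: 0.0643
grip_force: 0.0
t 26.38 pos [ 0.5773 -0.0341  0.201 ] yaw 68.11 q [-0.19 -0.04  1.75  0.    1.42 -1.38] F [ 1.4  0.2 -0.4] op 0.0643 grip 0.0
turn [ 0.0005  0.0011 -0.3964] shift [0.2512 0.3809 0.0032]
```

```bash
python3 - <<'E'
from h import *
np.set_printoptions(precision=4,suppress=True)
d=save("side","side6.npz");P=cloud(d)
m=(P[...,0]>.6)&(P[...,0]<.68)&(abs(P[...,1]-.06)<.05)&(P[...,2]>.078)&(P[...,2]<.106)&(d["image"].max(-1)<70)
q=P[m];print(len(q),q.mean(0),q.min(0),q.max(0)); c=q.mean(0)[:2]-np.array([.589,.0596]);print("theta",np.degrees(np.arctan2(c[1],c[0]))+95.3,np.hypot(*c))
# lens barrel top
m=(abs(P[...,0]-.579)<.04)&(abs(P[...,1]+.035)<.04)&(P[...,2]>.083)&(P[...,2]<.097)
q=P[m];print("barrel top",len(q),q.mean(0),cv2.minEnclosingCircle((q[:,:2]*1000).astype(np.float32)))
A=np.c_[q[:,:2]-q[:,:2].mean(0),np.ones(len(q))];print("tilt",np.linalg.lstsq(A[q[:,2]>.086],q[q[:,2]>.086][:,2],rcond=None)[0])
cv2.imwrite("pics/s6.png",cv2.resize(d["image"][150:280,250:400],None,fx=4,fy=4)[...,::-1])
E
python3 go.py 0.634 0.062 0.2 80
```

```text
53 [0.632  0.0595 0.0923] [0.627  0.0518 0.0781] [0.6385 0.063  0.1024]
theta 95.16685263007297 0.04301597109824463
barrel top 185 [ 0.5785 -0.0318  0.0896] ((579.95947265625, -33.6186408996582), 19.674053192138672)
tilt [-0.0032 -0.008   0.0901]
t 26.43 pos [ 0.5809 -0.0347  0.2091] yaw 68.12 q [-0.19 -0.04  1.75  0.    1.43 -1.38] F [ 1.4 -0.2  5. ] op 0.0642 grip 0.0
turn [ 0.0026  0.024  -0.3961] shift [-0.0436  0.365   0.0319]
```

View pics/s6.png

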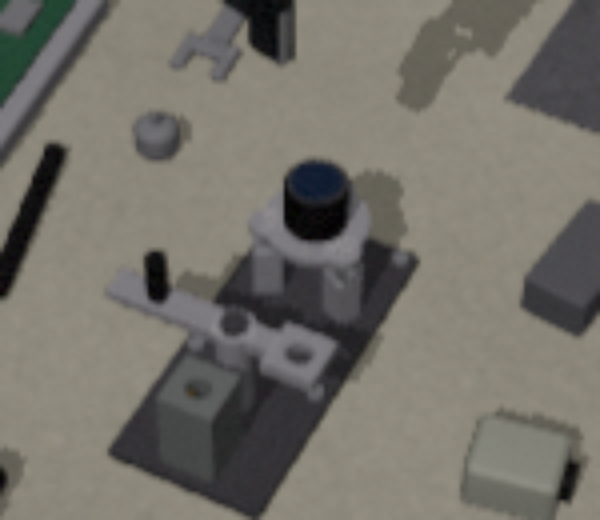

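The lens sits level in the grooves, with its barrel at about (329,200) and its top measured at 90 mm. The keeper is open and its handle is at (289,218). Now I swing it back.

```bash
python3 -m pendant '[0,0,-0.3,-0.02,0.15,0.03,0.35, 0,0,-0.62,-0.04,0.3,0.03,0.35, 0,0,-0.65,-0.044,0.36,0.1,0.35, 0,0,-0.65,-0.044,0.36,0.2,0.35, 0,0,-0.65,-0.044,0.36,0.22,0.35]'; python3 go.py 0.634 0.0605 0.08 87.7
```

```text
t: 27.05
tool_pos: [0.6285, 0.0615, 0.1306]
tool_rot: [-0.065, -3.137, -0.0]
contact_force: [-0.2, -0.5, 0.2]
opening: 0.0298
grip_force: 0.0
t 27.05 pos [0.6285 0.0615 0.1306] yaw 87.64 q [-0.02  0.15  1.68  0.    1.31 -1.55] F [-0.2 -0.5  0.2] op 0.0298 grip 0.0
turn [ 0.0003 -0.008  -0.0021] shift [-0.0193 -0.0027  0.1686]
```

```bash
python3 -m pendant '[0,0,0,-0.017,-0.003,0,0.35, 0,0,0,-0.017,-0.003,0.08,0.35, 0,0,0,-0.017,-0.003,0.16,0.35, 0,0,0,-0.017,-0.003,0.16,0.22, 0,0,0,-0.017,-0.003,0.16,0.22]'; python3 go.py 0.634 0.0605 0.08 87.7
python3 - <<'E'
from h import *
from station import telemetry
o=telemetry.get_obs();T=R.from_rotvec(o["tool_rot"]);piv=np.array([.589,.0596])
f=lambda t:np.r_[piv+.045*np.array([np.cos(np.radians(-95.3+t)),np.sin(np.radians(-95.3+t))]),0]
for d in(8,16,24,30):print(d,(T.inv().apply(f(93-d)-f(93))/.3).round(4))
E
```

```text
t: 27.68
tool_pos: [0.6359, 0.0595, 0.0863]
tool_rot: [0.066, 3.139, -0.0]
contact_force: [-0.2, -1.9, 0.8]
opening: 0.0189
grip_force: 0.6
t 27.68 pos [0.6359 0.0595 0.0863] yaw 87.58 q [-0.02  0.21  1.69 -0.    1.24 -1.55] F [-0.2 -1.9  0.8] op 0.0189 grip 0.6428973935544491
turn [-0.0005  0.0035 -0.0039] shift [0.0065 0.0029 0.021 ]
8 [ 0.0014 -0.0209  0.    ]
16 [ 0.0057 -0.0414  0.    ]
24 [ 0.0128 -0.061  -0.    ]
30 [ 0.0199 -0.075  -0.    ]
```

```bash
for i in 1 2 3; do python3 -m pendant '[0,0,0.267,0.0014,-0.021,0,0.22, 0,0,0.533,0.0057,-0.0414,0,0.22, 0,0,0.8,0.0128,-0.061,0,0.22, 0,0,1,0.02,-0.075,0,0.22, 0,0,1,0.02,-0.075,0,0.22]'; done; python3 go.py 0.5848 0.0148 0.085 -5.3
```

```text
t: 28.3
tool_pos: [0.6295, 0.0377, 0.087]
tool_rot: [0.874, 3.014, 0.002]
contact_force: [1.1, 1.5, 1.5]
opening: 0.0187
grip_force: 0.3
t: 28.92
tool_pos: [0.612, 0.022, 0.0862]
tool_rot: [1.623, 2.687, 0.002]
contact_force: [2.2, 1.1, 0.9]
opening: 0.019
grip_force: 0.7
t: 29.55
tool_pos: [0.5885, 0.017, 0.0853]
tool_rot: [2.263, 2.178, 0.001]
contact_force: [1.8, -0.5, 1.4]
opening: 0.0189
grip_force: 0.5
t 29.55 pos [0.5885 0.017  0.0853] yaw -2.19 q [-0.1   0.1   1.82  0.    1.22 -0.06] F [ 1.8 -0.5  1.4] op 0.0189 grip 0.46288568526506424
turn [ 0.0015 -0.0004  0.1035] shift [-0.0078 -0.0122  0.0009]
```

```bash
python3 -m pendant '[0,0,0.05,0,-0.01,0,0.22, 0,0,0.1,0,-0.018,0,0.22, 0,0,0.1,0,-0.024,0,0.22, 0,0,0.1,0,-0.024,0,0.22]'; python3 -m pendant '[0,0,0,0,-0.003,0,0.22, 0,0,0,0,-0.006,0,0.22, 0,0,0,0,-0.006,0,0.22, 0,0,0,0,-0.006,0,0.22]'
```

```text
t: 30.05
tool_pos: [0.5808, 0.0173, 0.0846]
tool_rot: [-2.323, -2.115, -0.0]
contact_force: [1.4, -0.9, 1.6]
opening: 0.0188
grip_force: 0.8
t: 30.55
tool_pos: [0.5806, 0.0173, 0.0847]
tool_rot: [2.322, 2.113, 0.005]
contact_force: [8.2, -0.8, -3.5]
opening: 0.0187
grip_force: 3.9
```

The force rose to 8 N with no further motion, so the keeper is at its closed stop. I back off and lift.

```bash
python3 -m pendant '[0,0,0,0,0.008,0,0.22, 0,0,0,0,0.016,0,0.3, 0,0,0,0,0.016,0,0.35, 0,0,0,0,0.016,0,0.35, 0,0,0,0,0.016,-0.1,0.35, 0,0,0,0,0.016,-0.25,0.35, 0,0,0,0,0.016,-0.5,0.35, 0,0,0,0.6,0.016,-0.5,0.35, 0,0,0,0.6,0.016,-0.5,0.35, 0,0,0,0.6,0.016,-0.5,0.35, 0,0,0,0.6,0.016,-0.5,0.35]'
python3 - <<'E'
from h import *
np.set_printoptions(precision=4,suppress=True)
d=save("side","side7.npz");t=save("top","top7.npz")
a=cv2.resize(d["image"][150:280,250:400],None,fx=2.5,fy=2.5);b=cv2.resize(t["image"][150:280,150:370],None,fx=1.9,fy=2.5)
cv2.imwrite("pics/f7.png",np.hstack([a,b])[...,::-1])
P=cloud(d);m=(abs(P[...,0]-.585)<.02)&(abs(P[...,1]-.015)<.02)&(P[...,2]>.08)&(P[...,2]<.106)
q=P[m];print(q.mean(0))
m=(abs(P[...,0]-.579)<.04)&(abs(P[...,1]+.035)<.028)&(P[...,2]>.086)&(P[...,2]<.097);print(P[m].mean(0))
E
```

```text
t: 31.92
tool_pos: [0.6004, 0.1997, 0.2348]
tool_rot: [-2.317, -2.12, -0.001]
contact_force: [-0.3, -0.2, 0.1]
opening: 0.0298
grip_force: 0.0
[0.5833 0.0184 0.0943]
[ 0.579  -0.0326  0.0901]
```

View pics/f7.png

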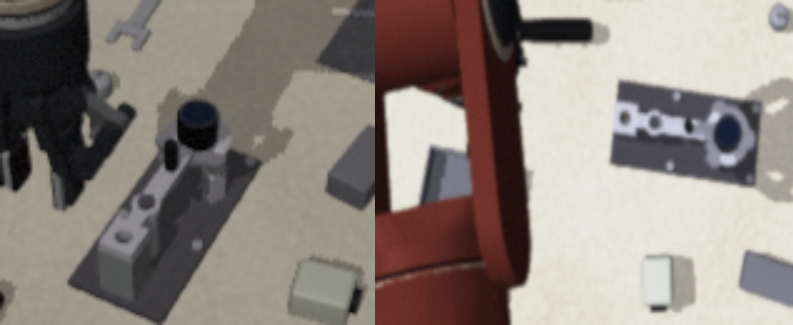

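The keeper is closed: its handle is back at its starting position (0.583, 0.018). The lens is seated at the same height and spot, and the robot is clear.

```bash
python3 -c "
from station import ctrl
print(ctrl.finish_job())"
```

```text
the job is handed in; nothing more can be done
None
```

I handed the job in at about 32 s of robot time, but the hand-in returned no verdict: the pin lies released in the tray, the lens is let go and level in the three grooves, the keeper is back at its closed stop, and I saw no bystander disturbed.

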